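Find the high spot of a dough-sheeter roller on V-blocks

ROBOT

A 6-joint arm with a two-finger parallel gripper is mounted at the origin on a cart in front of the work surface, level with it; the furniture and walls round the work are solid. World frame = base frame: x ahead of the robot, y to its left, z up, the work surface at z = 0. Lengths are in mm, angles in rad, forces in N, time in s.
With the tool pointing down it reaches from about 425 to 950 mm from the base axis. Payload 3.5 kg.
Tool frame: the origin (TCP) lies midway between the tips of the shut fingers; the grasp point (between the pads) lies 19 mm behind it; x points along the fingers, z is the direction in which the jaws open and shut, and the axes are right-handed (so a half turn about x gives the same grasp; the last joint's range is limited). The gripper opens to 85 mm and grips with 20 to 120 N. Pads are 22 mm wide; open, the fingers measure 114 mm over their backs; the gripper's body (76 mm by 85 mm) begins 54 mm behind the grasp point. The pads swing forward as they close: fully open they stand 13 mm farther back than shut.
Start: joints at [0.95, 0.286, 1.577, -0, 1.279, -0.15], TCP at [306.143, 601.567, 231.325] pointing down, gripper open.
Joint ranges: [-2.77, 2.77], [-0.9, 2.22], [0.21, 2.48], [-1.53, 4.67], [0.24, 2.81], [-2.84, 2.84]. Speed limits (rad/s): [2.79, 2.79, 3.14, 3.14, 3.14, 3.14].

INTERFACE

Orientations are given as a unit quaternion [w, x, y, z].
In Python, from bench import ctrl, optics gives the robot as it stands.
- The arm moves only by the shell command python3 -m jog 'ROWS' [OPENING] [FORCE]. ROWS is JSON, a list that holds one entry, the list of rows, each a list of 6 numbers: the shift along the tool's x, y, z in m, then the turn, a rotation vector about the tool's x, y, z in degrees. A call has 1 to 8 rows; each row shifts and turns the commanded pose from where the row before left it, along the tool's axes as they then stand; what a row does not reach is not made up. A row lasts 1/12 s, in which the tool goes at most 41.7 mm and 7.16 degrees, less where a joint would pass 70% of its speed; a pose out of reach is approached as far as the arm can. A call with a gripper value outside its range is refused whole. OPENING is the closure, from -1 (fully open) to 1 (shut), so that 0 is half open, set as the call begins (- or left out, the last holds). The fingers move at their own pace and stop on an object; FORCE is the grip in N (left out, the last holds). Time passes only in rows, so rows that do not move let the fingers close. It gives the time, the measured TCP pose, the force and the opening at its end, in the units of the state.
- ctrl.observe(): the state, without advancing time (a new reading comes with each control period).
- optics.capture(name): name is "scene" or "top"; returns a dict with "img" (400x640x3 uint8, blue, green, red), "fx", "fy", "cx", "cy" (pixels), "extrinsics" (4x4, takes a point from world to camera coordinates). Camera axes: x right, y up, looking along -z (the intrinsics and any distortion apply to the point x, -y, -z); pixel columns grow to the right and rows downward; lengths in mm; the calibration is good to about 2 mm. A picture is of the moment at which its call begins. There is no depth.
- ctrl.sign_off(): hands the job in, once; it reports no verdict.
The state is a dict: "time": time; "joints": joint angles; "joint_velocities": joint speeds; "effort": joint torques, N m; "eef_pos": TCP position; "tool_rot": TCP orientation; "ft_force": force on the tool from outside, world axes, zero at the start; "wrist_torque": the same for the moment, N m; "grip_width": finger opening in mm.
Only numpy, scipy, OpenCV 4.12 (cv2) and the standard library are available. Lean on these libraries where they do the work, as an engineer would, in place of code of your own. Each camera call takes 0.05 s, during which the arm holds its last target. There are 200 camera calls.

TASK

Check the dough-sheeter roller for runout: take the gauge head by its black knob and lower it gently until the sprung plunger rests on the drum and the needle stands about at the long mark, mid-scale, then let go. Then turn the roller where it lies in its V-blocks by stroking the top of its rubber tyre with the shut fingertips, pressing lightly (some 4 to 8 N, never above 20 N) and neither gripping nor lifting it, until the drum's highest spot is under the plunger, and leave it so with the plunger still resting on it. Never run the plunger to the end of its travel, and leave the garlic, cup and lemon alone.

Things in the scene. Friction and masses are not known exactly. Their poses are not given: they have to be found in the camera images.
- stand: dark steel gauge stand, fixed: base plate 165 x 200 mm, two V-blocks 120 mm apart, column 125 mm high. Origin on the worktop midway between the V-blocks; x from roller to column (about towards the robot), y along the roller, z up. In its frame (mm): roller axis along y at x -20, z 65; plunger at x -20, y 0; knob axis at x 50, y 0; middle of the tyre at x -20, y -105.
- roller: loose steel roller, 0.8 kg, 222 mm long, its 20 mm shaft in the V-blocks; axis = its y; origin on the axis between the V-blocks. Its drum (36 mm diameter, 80 mm long) sits 3 mm off the axis: its top is 80 to 86 mm high as it turns. Where the high side is cannot be told from the pose; at the start it is 45 degrees or more from the top. Collars stop end play; friction holds any angle.
- wheel (a point): centre of the roller's wheel, on its axis, at its -y end: a true-running rubber tyre, 48 mm diameter, 26 mm wide, its top 89 mm above the worktop. The tyre gives roughly 1 mm for 4 N; a shut fingertip pressed on its top with about 5 N and moved along the rim (across the axis) turns the roller with some slip. A vertical tool is enough.
- knob (a point): top centre of the gauge head's black knob, an upright cylinder 20 mm in diameter, 34 mm tall; this point is 200 mm above the worktop when the head is fully up and goes down with it. A wall cabinet hangs 0.45 m above the worktop behind the stand and to its left (front near x = 0.6 at y = 0.1): bring the wrist in from the robot's side, tool upright.
- gauge_head (a joint): how far the gauge head (carriage, arm, dial and knob) is slid down its column, m: 0 fully up, 0.055 fully down. It stays where it is left; sliding it takes about 5 N downward, 10 N upward.
- tip (a point): rounded lower tip (8 mm diameter) of the plunger, over the roller's axis; 110 mm above the worktop with the head fully up and the plunger hanging free. Resting on the drum it is at the height of the drum's top: about 86 mm with the high spot under it, 83 mm half way, 80 mm at the low spot.
- plunger (a joint): how far the plunger is pushed up into the gauge head, m: 0 hanging free, 0.010 mid-scale, 0.020 end of travel. Its spring pushes with about 0.9 N at 0 and 3.1 N at 0.020. It grows 1 mm per mm that the head is lowered onto the drum or the drum's top rises.
- needle (a joint): angle of the black needle on the white, face-up, 56 mm round dial over the plunger, rad: 250 times the plunger's value in m. 2.5 = on the long mark, pointing at the column; it turns clockwise seen from above as the plunger is pushed in. The drum's whole runout moves it by 1.5 rad.
- garlic: garlic bulb, 56 mm, loose bystander; origin at the centre of its underside
- cup: small stoneware espresso cup, 59 x 87 x 52 mm, loose bystander; origin at the centre of its underside
- lemon: lemon, 70 x 56 x 55 mm, loose bystander; origin at the centre of its underside

How it is judged (in metres and radians):
On the way:
1. the gauge head is lowered until the plunger rests on the roller's drum with the needle near mid-scale (plunger pushed in 7 to 13 mm) (value of joint plunger between 0.007 and 0.013 m and contact force between plunger and roller above 0.5 N), for 0.2 s.
At the end, for the whole second after the job is handed in: the roller lies at rest in both V-blocks (axis within about 2 mm of 65 mm height), and the plunger rests on the drum (over 0.5 N) with its tip within about 0.6 mm of the drum's greatest height, that is above 85.4 mm (height (world z) of tip above 0.0854 m and contact force between plunger and roller above 0.5 N and height (world z) of roller between 0.0625 and 0.0665 m and horizontal distance between tip and roller below 0.006 m and angle between the y axis of roller and the y axis of stand, either way round below 0.03 rad and angular speed of roller below 0.1 rad/s); the robot touches nothing.
It fails at once if the tyre or roller is pressed or gripped with more than 20 N (contact force between any of the arm, the fingers and roller above 20 N).
It fails at once if the plunger is run to the end of its travel (value of joint plunger above 0.0195 m).
It fails at once if the roller is lifted out of its V-blocks (height (world z) of roller above 0.07 m).
It fails at once if the garlic, the cup or the lemon is moved more than 20 mm (distance of any of garlic, cup, lemon from where it was at the start of the episode above 0.02 m).
It also fails if it takes over 64 s, if anything falls off the work surface, if the arm or the gripper's body presses on something with over 40 N, if the wrist force passes 120 N, or if a joint passes its speed limit or range.

## Working session

There is one attempt and no reset: what is moved stays moved. The work goes in short steps, Python scripts to look and compute and a shell command to move; the robot and the scene stay as the last step left them, time stands still between calls to the robot, and variables do not carry over. Pictures are saved under pics/ and viewed, about 8 in all and at most 12, crops included, and the job is handed in when it is done.

```bash
mkdir -p pics; ls; python3 - <<'E'
from bench import ctrl, optics
import cv2, numpy as np
s=ctrl.observe()
print({k:np.round(v,3).tolist() for k,v in s.items()})
for n in("scene","top"):
    c=optics.capture(n); cv2.imwrite(f"pics/{n}0.png",c["img"])
    print(n,{k:(np.round(v,3).tolist()) for k,v in c.items() if k!="img"})
E
```

```text
pics
{'time': 0.0, 'joints': [0.95, 0.287, 1.578, 0.0, 1.279, -0.15], 'joint_velocities': [-0.001, -0.0, -0.001, 0.0, 0.001, 0.0], 'effort': [0.002, -40.598, -29.263, -0.0, 0.006, 0.0], 'eef_pos': [305.739, 601.021, 229.886], 'tool_rot': [0.602, -0.37, 0.604, 0.369], 'ft_force': [0.079, 0.535, -0.696], 'wrist_torque': [-0.0, -0.037, 0.031], 'grip_width': 85.688}
scene {'fx': 409.314, 'fy': 409.314, 'cx': 321.147, 'cy': 195.891, 'extrinsics': [[-0.775, -0.632, 0.017, 383.434], [0.524, -0.626, 0.578, -424.552], [-0.354, 0.456, 0.816, -1019.622], [0.0, 0.0, 0.0, 1.0]]}
top {'fx': 365.862, 'fy': 365.862, 'cx': 320.616, 'cy': 198.98, 'extrinsics': [[-0.029, -1.0, 0.002, -58.512], [0.985, -0.028, 0.172, -601.905], [-0.172, 0.007, 0.985, -1048.509], [0.0, 0.0, 0.0, 1.0]]}
```

View pics/scene0.png

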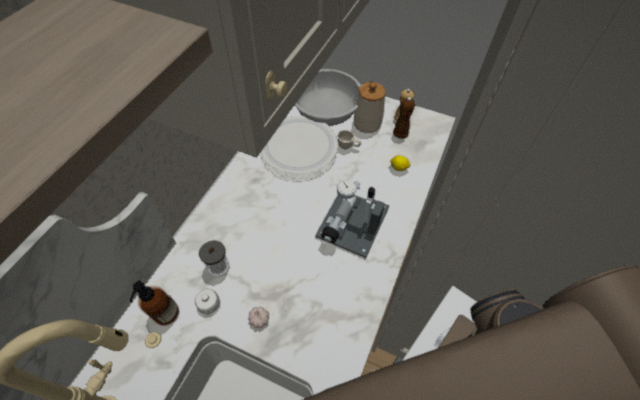

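View pics/top0.png

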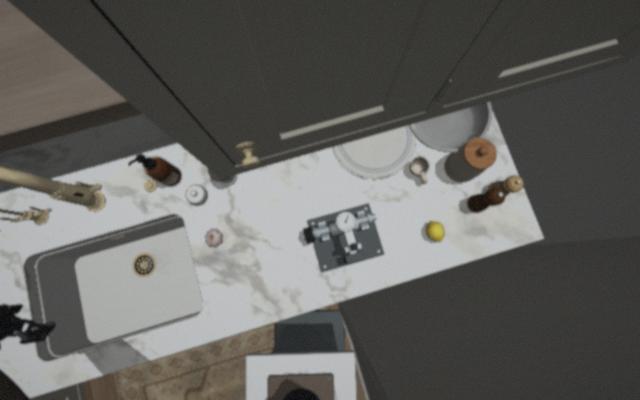

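Scene: the stand is near pixel (352,222), dial (346,188), tyre (330,234). Top: plate centre is about (345,237), dial (346,221), knob (352,245), tyre (308,235). Next I'll take enlarged crops.

```bash
cat > h.py <<'E'
from bench import ctrl, optics
import cv2, numpy as np
def cap(n): return optics.capture(n)
def proj(c,p):
    q=c["extrinsics"]@np.r_[p,1.]; return np.array([c["cx"]+c["fx"]*q[0]/-q[2], c["cy"]+c["fy"]*q[1]/q[2]])
def ray(c,uv,z):
    E=np.array(c["extrinsics"]); R,t=E[:3,:3],E[:3,3]
    d=R.T@np.array([(uv[0]-c["cx"])/c["fx"],-(uv[1]-c["cy"])/c["fy"],-1]); o=-R.T@t
    return o+d*(z-o[2])/d[2]
def crop(c,x,y,w,h,k,f): cv2.imwrite(f,cv2.resize(c["img"][y:y+h,x:x+w],None,fx=k,fy=k,interpolation=cv2.INTER_CUBIC))
E
python3 - <<'E'
from h import *
t=cap("top"); s=cap("scene")
a=cv2.resize(t["img"][195:275,295:395],None,fx=6,fy=6,interpolation=cv2.INTER_CUBIC)
crop(t,295,195,100,80,7,"pics/t1.png"); crop(s,310,175,85,85,7,"pics/s1.png")
# check the plate: dark blob in top
g=t["img"].max(2); m=(g<110).astype(np.uint8); m[:200]=0;m[275:]=0;m[:,:295]=0;m[:,395:]=0
m=cv2.morphologyEx(m,cv2.MORPH_OPEN,np.ones((3,3)))
cs,_=cv2.findContours(m,0,2); k=max(cs,key=cv2.contourArea); r=cv2.minAreaRect(k); print(r)
for p in cv2.boxPoints(r): print(p,ray(t,p,10).round(0))
E
```

```text
((341.1422119140625, 238.30734252929688), (52.77622985839844, 71.54963684082031), 73.3007583618164)
[299.29358 223.31192] [533.  -8.  10.]
[367.82568 202.75229] [ 591. -223.   10.]
[382.99084 253.30276] [ 434. -261.   10.]
[314.45874 273.8624 ] [379. -51.  10.]
```

View pics/t1.png

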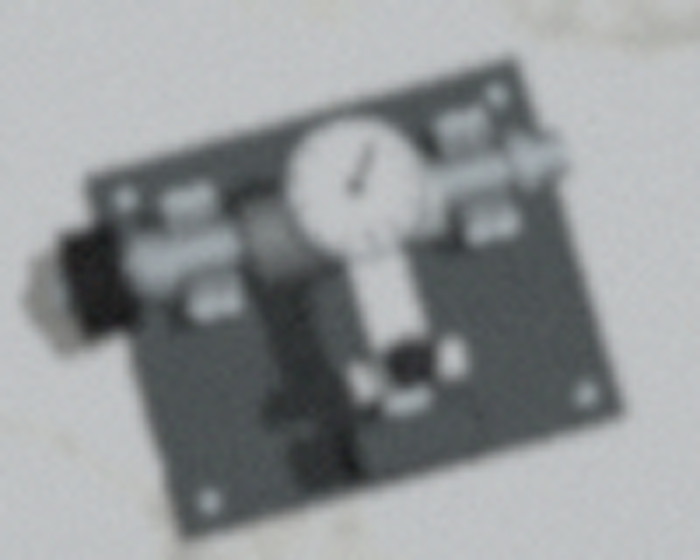

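View pics/s1.png

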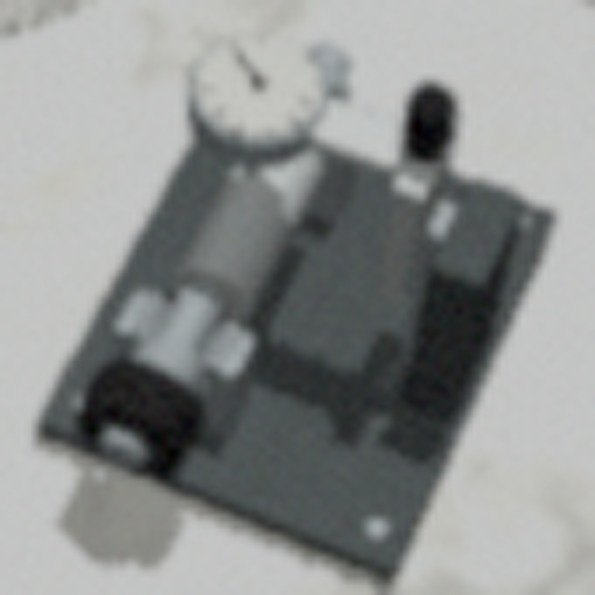

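Top crop: plate corners (90,180),(515,58),(622,412),(185,535), knob top (410,362), tyre about (98,283), dial centre (355,187) with the needle pointing away from the column. Scene crop: knob top is at about (434,97), dial centre (258,85).

```bash
python3 - <<'E'
from h import *
t=cap("top"); s=cap("scene")
T=lambda x,y:(295+(x+.5)/7-.5,195+(y+.5)/7-.5)
S=lambda x,y:(310+(x+.5)/7-.5,175+(y+.5)/7-.5)
C=[ray(t,T(*p),10) for p in [(90,180),(515,58),(622,412),(185,535)]]
C=np.array(C); print(C.round(0)); print([np.linalg.norm(C[i]-C[i-1]).round(0) for i in range(4)])
Cs=np.array([ray(s,S(*p),10) for p in [(40,437),(552,215),(388,585)]]); print(Cs.round(0))
y=(C[1]-C[0]+C[2]-C[3])[:2]; y/=np.linalg.norm(y); x=(C[3]-C[0]+C[2]-C[1])[:2]; x/=np.linalg.norm(x); print("x",x,"y",y,"dot",x@y, C.mean(0).round(0))
k=ray(t,T(410,362),200); ks=ray(s,S(434,97),200)
print("knob",k.round(),ks.round())
d=ray(t,T(355,187),190); ds=ray(s,S(258,85),190); print("dial@190",d.round(),ds.round(), (k-d).round())
E
```

```text
[[ 542.  -33.   10.]
 [ 591. -224.   10.]
 [ 433. -263.   10.]
 [ 386.  -71.   10.]]
[np.float64(160.0), np.float64(197.0), np.float64(162.0), np.float64(197.0)]
[[ 538.  -25.   10.]
 [ 434. -259.   10.]
 [ 383.  -62.   10.]]
x [-0.97168232 -0.23629107] y [ 0.24385859 -0.9698108 ] dot -0.0077954395575636605 [ 488. -148.   10.]
knob [ 450. -154.  200.] [ 449. -150.  200.]
dial@190 [ 515. -137.  190.] [ 508. -118.  190.] [-65. -17.  10.]
```

```bash
cat >> h.py <<'E'
from scipy.spatial.transform import Rotation as Ro
YAW=np.arctan2(-0.24,-0.971)   # stand x axis heading
SX=np.array([np.cos(YAW),np.sin(YAW),0]); SY=np.array([-SX[1],SX[0],0]); KN=np.array([450.,-153,200]); O=KN*[1,1,0]-50*SX
def st(x,y,z): return O+x*SX+y*SY+[0,0,z]
def pose():
    s=ctrl.observe(); q=np.array(s["tool_rot"]); return s,np.array(s["eef_pos"]),Ro.from_quat(q[[1,2,3,0]])
def go(p,sgn=1,tool=True):
    "total shift (mm, current tool axes) and turn (deg) to TCP p, tool down, jaws along stand y*sgn"
    s,e,R=pose(); z=SY*sgn; x=np.array([0,0,-1.]); D=Ro.from_matrix(np.c_[x,np.cross(z,x),z])
    print("t",round(s["time"],2),"eef",e.round(1),"F",np.round(s["ft_force"],1),"w",round(s["grip_width"],1),"j",np.round(s["joints"],2))
    print(" dworld",(p-e).round(1)," dtool",R.inv().apply(p-e).round(1)," dtool_after_turn",D.inv().apply(p-e).round(1)," turn",np.degrees((R.inv()*D).as_rotvec()).round(2))
E
python3 - <<'E'
from h import *
s,e,R=pose(); print(R.as_matrix().round(3)); print("SX",SX,"SY",SY,"O",O,"tyre",st(-20,-105,89))
go(np.array([450,-153,260.]),1); go(np.array([450,-153,260.]),-1)
t=cap("top"); print("tyre px",proj(t,st(-20,-105,89)), "knob",proj(t,KN)); print("cab",ray(t,(235,180),450),ray(t,(490,100),450))
E
```

```text
[[-0.    -0.891  0.454]
 [-0.001  0.454  0.891]
 [-1.     0.    -0.001]]
SX [-0.97078597 -0.2399471   0.        ] SY [ 0.2399471  -0.97078597  0.        ] O [ 498.53929826 -141.00264513    0.        ] tyre [492.76057233 -34.27117682  89.        ]
t 0.3 eef [306.  601.4 230.8] F [ 0.3  0.8 -0.1] w 85.2 j [ 0.95  0.29  1.58  0.    1.28 -0.15]
 dworld [ 144.  -754.4   29.2]  dtool [ -28.7 -470.5 -607.1]  dtool_after_turn [-29.2 -41.2 766.9]  turn [ 1.3914e+02 -3.0000e-02  5.0000e-02]
t 0.3 eef [306.  601.4 230.8] F [ 0.3  0.8 -0.1] w 85.2 j [ 0.95  0.29  1.58  0.    1.28 -0.15]
 dworld [ 144.  -754.4   29.2]  dtool [ -28.7 -470.5 -607.1]  dtool_after_turn [ -29.2   41.2 -766.9]  turn [-4.086e+01 -4.000e-02 -2.000e-02]
tyre px [307.16258289 234.10620014] knob [352.74512252 246.20586998]
cab [572.25846266  90.16911405 450.        ] [ 721.73486563 -417.90758785  450.        ]
```

```bash
python3 -m jog '[[[-0.006,0,0,-6.8,0,0],[-0.006,0,0,-6.8,0,0],[-0.006,0,0,-6.8,0,0],[-0.006,0,0,-6.8,0,0],[-0.006,0,0,-6.8,0,0],[0,0,0,-6.8,0,0]]]' -1
python3 -m jog '[[[0,0,-0.02,0,0,0],[0,0,-0.04,0,0,0],[0,0,-0.04,0,0,0],[0,0,-0.04,0,0,0],[0,0,-0.04,0,0,0],[0,0,-0.04,0,0,0],[0,0,-0.04,0,0,0],[0,0,-0.04,0,0,0]]]'
python3 -m jog '[[[0,0,-0.04,0,0,0],[0,0,-0.04,0,0,0],[0,0,-0.04,0,0,0],[0,0,-0.04,0,0,0],[0,0,-0.04,0,0,0],[0,0,-0.04,0,0,0],[0,0,-0.04,0,0,0],[0,0,-0.04,0,0,0]]]'
python3 - <<'E'
from h import *
go(np.array([450,-153,260.]),-1)
E
```

```text
time: 0.85
eef_pos: [306.5, 602.1, 263.1]
tool_rot: [0.435, -0.558, 0.434, 0.558]
ft_force: [-0.9, 1.0, 0.9]
grip_width: 85.2
time: 1.52
eef_pos: [377.8, 308.5, 261.5]
tool_rot: [-0.436, 0.557, -0.436, -0.557]
ft_force: [0.4, -0.1, 0.7]
grip_width: 85.3
time: 2.18
eef_pos: [454.3, -2.4, 261.8]
tool_rot: [-0.436, 0.557, -0.436, -0.556]
ft_force: [0.9, 0.3, -0.5]
grip_width: 85.6
t 2.18 eef [454.3  -2.4 261.8] F [ 0.9  0.3 -0.5] w 85.6 j [-0.23 -0.25  2.06  0.    1.32 -2.04]
 dworld [  -4.3 -150.6   -1.8]  dtool [   1.8   40.2 -145.2]  dtool_after_turn [   1.8   40.3 -145.1]  turn [-0.07 -0.03  0.07]
```

```bash
python3 -m jog '[[[0,0,-0.036,0,0,0],[0,0.01,-0.036,0,0,0],[0,0.015,-0.036,0,0,0],[0,0.015,-0.036,0,0,0],[0.015,0,0,0,0,0],[0.015,0,0,0,0,0],[0,0,0,0,0,0]]]' -0.3
python3 - <<'E'
from h import *
go(np.array([450,-153,171.]),-1)
t=cap("top"); s=cap("scene")
A=cv2.resize(s["img"][130:270,280:420],None,fx=4,fy=4,interpolation=2); B=cv2.resize(t["img"][195:265,295:365],None,fx=8,fy=8,interpolation=2)
B=cv2.resize(B,(240,240)); 
A[:240,-240:]=B if False else A[:240,-240:]
cv2.imwrite("pics/g1.png",np.hstack([A[:,:400],cv2.resize(t["img"][190:330,295:395],None,fx=4,fy=4,interpolation=2)]))
E
```

```text
time: 2.77
eef_pos: [448.1, -150.0, 228.3]
tool_rot: [0.437, -0.554, 0.437, 0.558]
ft_force: [-1.4, -0.3, 0.6]
grip_width: 55.2
t 2.77 eef [ 448.1 -150.   228.3] F [-1.4 -0.3  0.6] w 55.2 j [-0.54 -0.17  2.06  0.    1.26 -2.35]
 dworld [  1.9  -3.  -57.3]  dtool [57.2 -1.4 -3.6]  dtool_after_turn [57.3 -1.2 -3.4]  turn [-0.18  0.23 -0.23]
```

View pics/g1.png

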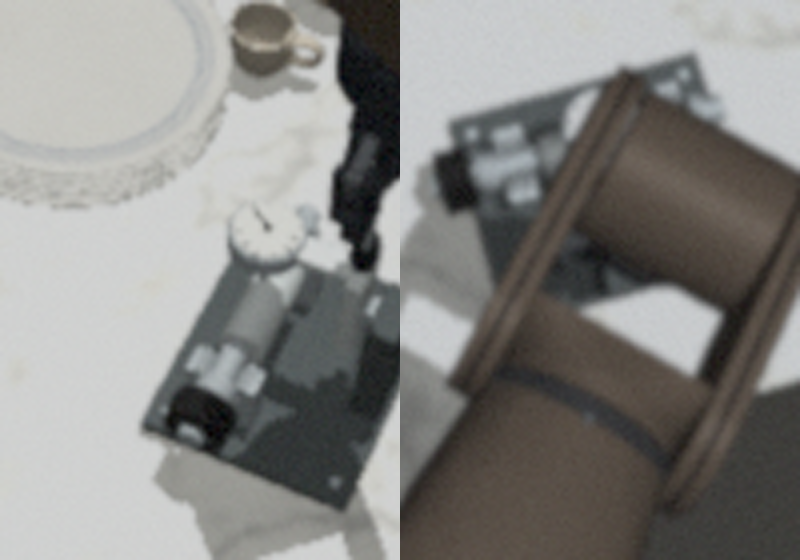

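Scene half: dial intact at (267,230), fingers above the knob at about (365,260). The top view is blocked by the arm, so I'll use the scene camera for the needle. Next: descend, and set up a needle reader.

```bash
python3 -m jog '[[[0.015,0,-0.002,0,0,0],[0.015,0,-0.001,0,0,0],[0.015,0,0,0,0,0],[0.012,0,0,0,0,0],[0,0,0,0,0,0],[0,0,0,0,0,0]]]'
cat >> h.py <<'E'
from scipy.ndimage import map_coordinates
def tri(cs,uvs):
    M=np.zeros((3,3));b=np.zeros(3)
    for c,uv in zip(cs,uvs):
        o=ray(c,uv,300);d=ray(c,uv,0)-o;d/=np.linalg.norm(d);P=np.eye(3)-np.outer(d,d);M+=P;b+=P@o
    return np.linalg.solve(M,b)
def needle(name="scene",z0=165.,drop=0.,n=3,f=None):
    "needle value rad: unwarp white dial at height z0-drop, ellipse centre from white mask, darkest ray"
    cs=[cap(name) for _ in range(n)]; c=cs[0]; im=np.mean([k["img"].astype(float) for k in cs],0).mean(2)
    G=np.zeros((320,320)); P=st(-20,0,z0-drop)   # 0.25 mm/px map, +x stand to the right, +y stand up
    i,j=np.mgrid[:320,:320]; u=(j-159.5)/4; v=-(i-159.5)/4
    E=np.array(c["extrinsics"]); W=P[:,None]+SX[:,None]*u.ravel()+SY[:,None]*v.ravel(); q=E[:3,:3]@W+E[:3,3:]
    px=c["cx"]-c["fx"]*q[0]/q[2]; py=c["cy"]+c["fy"]*q[1]/q[2]
    G=map_coordinates(im,[py,px],order=3).reshape(320,320)
    w=cv2.morphologyEx((G>0.5*(np.percentile(G,95)+np.percentile(G,5))).astype(np.uint8),cv2.MORPH_CLOSE,np.ones((25,25)))
    if f: cv2.imwrite(f,cv2.resize(np.clip(G,0,255).astype(np.uint8),(480,480)))
    return G,w
def angle(G,cx,cy):
    "cx,cy mm offset of dial centre in the map; returns needle value (rad) and contrast"
    a=np.linspace(0,2*np.pi,720,endpoint=False); r=np.linspace(5,13,17)
    X=159.5+4*(cx+np.outer(np.cos(a),r)); Y=159.5-4*(cy+np.outer(np.sin(a),r))
    p=map_coordinates(G,[Y,X],order=1).mean(1); p=cv2.GaussianBlur(np.r_[p,p,p].reshape(-1,1).astype(np.float32),(1,41),0).ravel()[720:1440]
    k=p.argmin(); w=np.clip(np.median(p)-12-p,0,None); w[np.abs((np.arange(720)-k+360)%720-360)>80]=0
    m=np.angle((w*np.exp(1j*a)).sum()) if w.sum()>0 else a[k]
    return (2.5-m)%(2*np.pi), np.median(p)-p.min()
E
python3 - <<'E'
from h import *
go(np.array([450,-153,171.]),-1)
T=lambda x,y:(295+(x+.5)/7-.5,195+(y+.5)/7-.5)
S=lambda x,y:(310+(x+.5)/7-.5,175+(y+.5)/7-.5)
s=cap("scene"); t=dict(s); 
t=cap("top")
D=tri([t,s],[T(355,187),S(258,85)]); print("dial",D, "in stand",(D-O)@SX,(D-O)@SY)
G,w=needle(z0=D[2],n=4,f="pics/n0.png"); print(angle(G,0,0))
E
```

```text
time: 3.37
eef_pos: [450.7, -152.4, 174.5]
tool_rot: [0.436, -0.557, 0.436, 0.557]
ft_force: [0.2, -0.7, 0.6]
grip_width: 55.5
t 3.37 eef [ 450.7 -152.4  174.5] F [ 0.2 -0.7  0.6] w 55.5 j [-0.54 -0.11  2.11 -0.    1.14 -2.35]
 dworld [-0.7 -0.6 -3.5]  dtool [ 3.5  0.8 -0.4]  dtool_after_turn [ 3.5  0.8 -0.4]  turn [-0.01  0.01 -0.01]
dial [ 519.86320943 -139.33740924  156.49458997] in stand -21.100522207354697 3.500022963460769
(np.float64(0.3248762757002712), np.float32(61.433914))
```

View pics/n0.png

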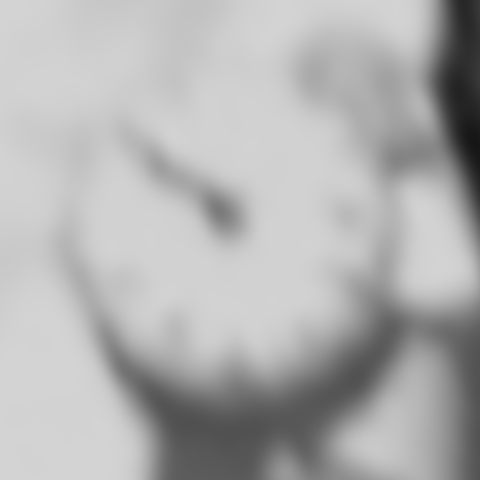

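Unwarped dial: hub is about (225,212)/480, needle points to (125,125), i.e. value ≈0.1 rad, as expected for a free plunger. Gripping the knob.

```bash
python3 -m jog '[[[0.003,0.001,0,0,0,0],[0,0,0,0,0,0],[0,0,0,0,0,0],[0,0,0,0,0,0],[0,0,0,0,0,0],[0,0,0,0,0,0],[0,0,0,0,0,0],[0,0,0,0,0,0]]]' 1 30
python3 - <<'E'
from h import *
go(np.array([450,-153,171.]),-1)
G,w=needle(z0=156.5,n=3)
print([angle(G,*o) for o in [(-2.5,4.5),(-2,4),(-3,5)]])
E
```

```text
time: 4.33
eef_pos: [449.8, -154.5, 171.4]
tool_rot: [-0.435, 0.558, -0.437, -0.556]
ft_force: [0.2, -6.1, -1.8]
grip_width: 18.8
t 4.33 eef [ 449.8 -154.5  171.4] F [ 0.2 -6.1 -1.8] w 18.8 j [-0.54 -0.1   2.11 -0.    1.13 -2.35]
 dworld [ 0.2  1.5 -0.4]  dtool [ 0.4 -0.6  1.4]  dtool_after_turn [ 0.4 -0.6  1.4]  turn [-0.06 -0.21 -0.01]
[(np.float64(0.0030365116926440727), np.float32(41.090164)), (np.float64(0.029122576794832877), np.float32(41.879944)), (np.float64(6.261714743357443), np.float32(40.71257))]
```

```bash
sed -i 's/KN=np.array(\[450.,-153,200\])/KN=np.array([450.,-155,200])/' h.py
python3 -m jog '[[[0.002,0,-0.0015,0,0,0],[0.003,0,0,0,0,0],[0.003,0,0,0,0,0],[0.003,0,0,0,0,0],[0.003,0,0,0,0,0],[0.003,0,0,0,0,0],[0.003,0,0,0,0,0],[0,0,0,0,0,0]]]'
cat > rd.py <<'E'
import sys; from h import *
s,e,R=pose(); d=float(sys.argv[1]) if len(sys.argv)>1 else 171.4-e[2]
G,w=needle(z0=156.5,drop=d,n=4,f=sys.argv[2] if len(sys.argv)>2 else None)
print("t",s["time"],"drop",round(d,1),"eef",e.round(1),"F",np.round(s["ft_force"],1),[np.round(angle(G,*o),3).tolist() for o in [(-2.5,2.6),(-2,2.1),(-3,3.1)]])
E
python3 rd.py
```

```text
time: 5.15
eef_pos: [449.8, -154.5, 150.4]
tool_rot: [0.436, -0.557, 0.436, 0.557]
ft_force: [-1.5, -3.0, -0.6]
grip_width: 18.9
t 5.15 drop 21.0 eef [ 449.8 -154.5  150.4] F [-1.5 -3.  -0.6] [[6.205, 42.434], [6.218, 44.662], [6.192, 40.37]]
```

```bash
python3 -m jog '[[[0.002,0,0,0,0,0],[0.002,0,0,0,0,0],[0.002,0,0,0,0,0],[0.002,0,0,0,0,0],[0.002,0,0,0,0,0],[0,0,0,0,0,0]]]'; python3 rd.py
python3 -m jog '[[[0.0015,0,0,0,0,0],[0.0015,0,0,0,0,0],[0.0015,0,0,0,0,0],[0.0005,0,0,0,0,0],[0,0,0,0,0,0]]]'; python3 rd.py
```

```text
time: 5.85
eef_pos: [449.8, -154.5, 141.7]
tool_rot: [0.436, -0.556, 0.436, 0.557]
ft_force: [-3.9, -1.4, 3.8]
grip_width: 18.8
t 5.85 drop 29.7 eef [ 449.8 -154.5  141.7] F [-3.9 -1.4  3.8] [[1.726, 28.231], [1.639, 28.818], [1.812, 26.744]]
time: 6.47
eef_pos: [449.8, -154.5, 136.7]
tool_rot: [0.436, -0.556, 0.436, 0.557]
ft_force: [-5.3, -1.8, 5.1]
grip_width: 18.8
t 6.4667 drop 34.7 eef [ 449.8 -154.5  136.7] F [-5.3 -1.8  5.1] [[3.068, 43.74], [3.042, 42.655], [3.096, 45.481]]
```

```bash
python3 rd.py 34.7 pics/n1.png
```

```text
t 6.6667 drop 34.7 eef [ 449.8 -154.5  136.7] F [-5.2 -1.5  5.3] [[3.065, 43.668], [3.039, 42.674], [3.092, 45.326]]
```

View pics/n1.png

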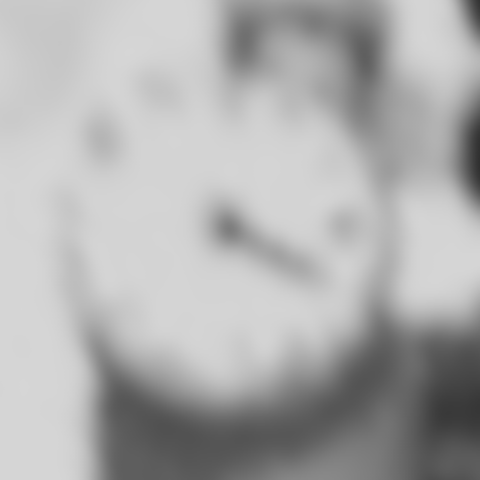

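Hub (222,227), needle points to (320,278), long mark at (343,222): needle ≈3.0 rad (12 mm). I'll back off about 2 mm to reach mid-scale.

```bash
python3 -m jog '[[[-0.001,0,0,0,0,0],[-0.001,0,0,0,0,0],[0,0,0,0,0,0],[0,0,0,0,0,0]]]'; python3 rd.py
```

```text
time: 7.2
eef_pos: [449.8, -154.5, 137.0]
tool_rot: [-0.436, 0.557, -0.436, -0.556]
ft_force: [0.5, -4.9, -6.2]
grip_width: 18.8
t 7.2 drop 34.4 eef [ 449.8 -154.5  137. ] F [ 0.5 -4.9 -6.2] [[2.901, 32.957], [2.864, 31.802], [2.943, 34.566]]
```

```bash
python3 -m jog '[[[-0.001,0,0,0,0,0],[-0.0007,0,0,0,0,0],[0,0,0,0,0,0],[0,0,0,0,0,0]]]'; python3 rd.py
```

```text
time: 7.73
eef_pos: [449.8, -154.5, 139.8]
tool_rot: [0.436, -0.556, 0.436, 0.557]
ft_force: [0.1, -4.9, -7.8]
grip_width: 18.9
t 7.7333 drop 31.6 eef [ 449.8 -154.5  139.8] F [ 0.1 -4.9 -7.8] [[2.237, 32.249], [2.178, 31.835], [2.299, 32.309]]
```

```bash
python3 -m jog '[[[0.001,0,0,0,0,0],[0,0,0,0,0,0]]]'; python3 -m jog '[[[0,0,0,0,0,0],[0,0,0,0,0,0],[0,0,0,0,0,0],[0,0,0,0,0,0]]]' -0.3; python3 rd.py 31.6
python3 -m jog '[[[-0.01,0,0,0,0,0],[-0.02,0,0,0,0,0],[-0.03,0,0,0,0,0],[-0.03,0,0,0,0,0],[-0.01,0,0,0,0,0],[0,0,0,0,0,0]]]'; python3 rd.py 31.6; python3 - <<'E'
from h import *
for z in(130,92): go(st(-20,-105,z),-1)
E
```

```text
time: 8.1
eef_pos: [449.8, -154.5, 139.7]
tool_rot: [0.436, -0.556, 0.436, 0.557]
ft_force: [-3.2, -4.9, -1.1]
grip_width: 18.6
time: 8.43
eef_pos: [450.6, -154.2, 139.6]
tool_rot: [-0.437, 0.557, -0.436, -0.556]
ft_force: [-0.4, 0.4, 0.4]
grip_width: 55.7
t 8.4333 drop 31.6 eef [ 450.6 -154.2  139.6] F [-0.4  0.4  0.4] [[2.239, 32.767], [2.18, 32.213], [2.3, 32.727]]
time: 9.13
eef_pos: [451.8, -155.5, 243.4]
tool_rot: [-0.437, 0.559, -0.436, -0.554]
ft_force: [0.8, 0.3, -0.4]
grip_width: 55.5
t 9.1333 drop 31.6 eef [ 451.8 -155.5  243.4] F [ 0.8  0.3 -0.4] [[2.238, 32.243], [2.179, 31.68], [2.299, 32.256]]
t 9.33 eef [ 449.  -153.9  236.8] F [-0.  -0.5 -0.1] w 55.3 j [-0.54 -0.17  2.05  0.    1.27 -2.36]
 dworld [  43.8  117.6 -106.8]  dtool [106.9 -70.9 103.4]  dtool_after_turn [106.8 -70.7 103.6]  turn [-0.06  0.16 -0.15]
t 9.33 eef [ 449.  -153.9  236.8] F [-0.  -0.5 -0.1] w 55.3 j [-0.54 -0.17  2.05  0.    1.27 -2.36]
 dworld [  43.8  117.6 -144.8]  dtool [144.9 -71.  103.3]  dtool_after_turn [144.8 -70.7 103.6]  turn [-0.06  0.16 -0.15]
```

```bash
python3 -m jog '[[[0,-0.02,0.035,0,0,0],[0,-0.02,0.035,0,0,0],[0,-0.022,0.033,0,0,0],[0.03,0,0,0,0,0],[0.035,0,0,0,0,0],[0.035,0,0,0,0,0],[0.02,0,0,0,0,0],[0,0,0,0,0,0]]]' 1 30
python3 - <<'E'
from h import *
go(st(-20,-105,89),-1)
s=cap("scene"); crop(s,270,160,130,110,6,"pics/tip.png")
E
```

```text
time: 10.0
eef_pos: [480.1, -37.8, 111.6]
tool_rot: [0.434, -0.552, 0.438, 0.562]
ft_force: [-0.7, 0.6, -0.0]
grip_width: 0.2
t 10.0 eef [480.1 -37.8 111.6] F [-0.7  0.6 -0. ] w 0.2 j [-0.29  0.    2.13  0.    1.02 -2.1 ]
 dworld [ 12.7   1.6 -22.6]  dtool [ 22.4 -13.   -1.7]  dtool_after_turn [ 22.6 -12.7  -1.5]  turn [-0.04  0.44 -0.75]
```

View pics/tip.png

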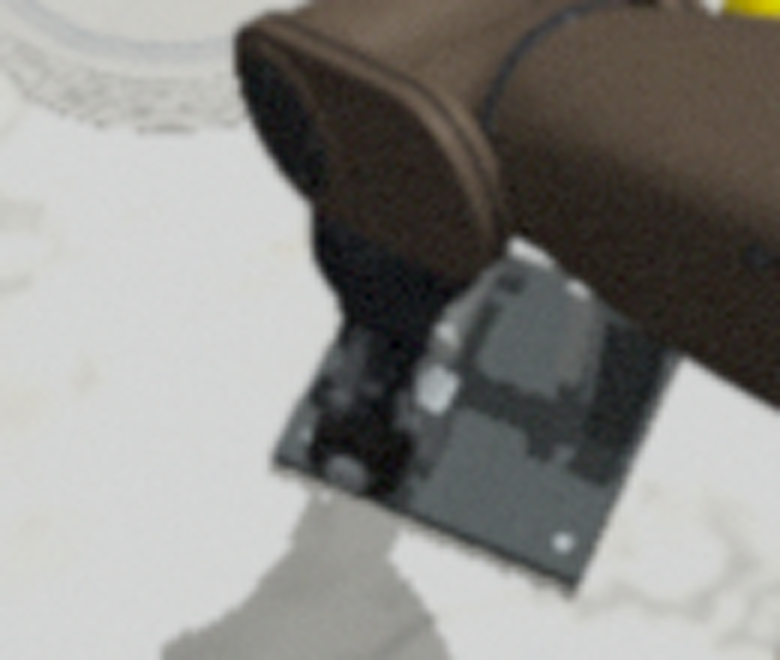

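The fingertips hang over the tyre (340,440); the arm hides the dial from the scene camera, so I'll read it from the top view.

```bash
python3 -m jog '[[[0.008,-0.002,-0.001,0,0,0],[0.008,0,0,0,0,0],[0,0,0,0,0,0],[0,0,0,0,0,0]]]'
python3 -m jog '[[[0.001,0,0,0,0,0],[0.001,0,0,0,0,0],[0,0,0,0,0,0]]]'
python3 -m jog '[[[0.001,0,0,0,0,0],[0.001,0,0,0,0,0],[0,0,0,0,0,0]]]'
cat > rt.py <<'E'
import sys; from h import *
f=sys.argv[1] if len(sys.argv)>1 else None
s,e,R=pose(); G,w=needle("top",z0=156.5,drop=31.6,n=6,f=f); print("t",round(s["time"],2),"F",np.round(s["ft_force"],1),"stand",((e-O)@SX).round(1),((e-O)@SY).round(1),e[2].round(1),[np.round(angle(G,*o),3).tolist() for o in [(-1,2.5),(-2,2.5),(-1,1.5)]])
E
python3 rt.py pics/r0.png
```

```text
time: 10.38
eef_pos: [488.1, -40.3, 103.5]
tool_rot: [-0.436, 0.557, -0.436, -0.556]
ft_force: [0.0, 0.1, 0.0]
grip_width: 0.1
time: 10.63
eef_pos: [488.0, -40.2, 101.5]
tool_rot: [-0.436, 0.557, -0.436, -0.556]
ft_force: [-1.0, 0.8, 0.1]
grip_width: 0.1
time: 10.88
eef_pos: [487.6, -40.1, 98.9]
tool_rot: [0.436, -0.556, 0.436, 0.557]
ft_force: [-0.4, -0.1, 0.4]
grip_width: 0.1
t 10.88 F [-0.4 -0.1  0.4] stand -14.1 -102.5 98.9 [[2.287, 31.141], [2.322, 32.67], [2.168, 30.423]]
```

View pics/r0.png

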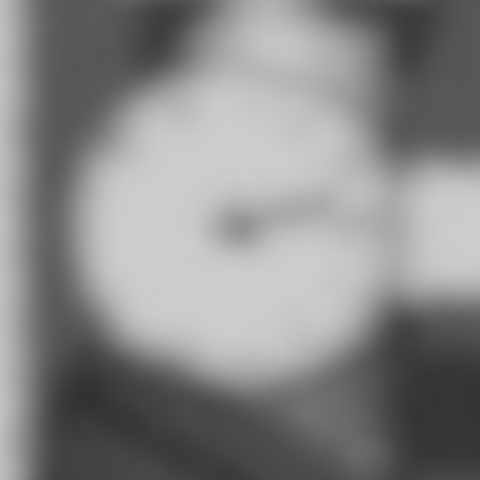

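Top view works: hub (238,228), needle tip (325,197), long mark (360,225): about 2.2 rad. Now to find contact.

```bash
sed -i 's/(-1,2.5),(-2,2.5),(-1,1.5)/(-0.5,2.0)/' rt.py
python3 -m jog '[[[0.002,0.004,0.002,0,0,0],[0.002,0,0,0,0,0],[0.002,0,0,0,0,0],[0,0,0,0,0,0]]]'
python3 -m jog '[[[0.001,0,0,0,0,0],[0.001,0,0,0,0,0],[0,0,0,0,0,0]]]'
python3 -m jog '[[[0.001,0,0,0,0,0],[0,0,0,0,0,0]]]'
python3 -m jog '[[[0.001,0,0,0,0,0],[0,0,0,0,0,0]]]'
python3 rt.py
```

```text
time: 11.52
eef_pos: [482.9, -39.0, 92.4]
tool_rot: [0.436, -0.556, 0.436, 0.557]
ft_force: [-0.2, -0.2, -0.4]
grip_width: -0.0
time: 11.77
eef_pos: [483.3, -39.1, 90.8]
tool_rot: [0.436, -0.556, 0.436, 0.557]
ft_force: [0.2, 0.2, -1.0]
grip_width: -0.0
time: 11.93
eef_pos: [483.4, -39.1, 89.9]
tool_rot: [0.436, -0.556, 0.436, 0.557]
ft_force: [-0.7, -0.5, -0.3]
grip_width: -0.2
time: 12.1
eef_pos: [483.3, -39.1, 88.9]
tool_rot: [0.436, -0.556, 0.436, 0.557]
ft_force: [0.7, 0.2, 0.5]
grip_width: 0.2
t 12.1 F [0.7 0.2 0.5] stand -10.1 -104.5 88.9 [[2.218, 29.411]]
```

```bash

python3 -m jog '[[[0.001,0,0,0,0,0],[0,0,0,0,0,0]]]'
python3 -m jog '[[[0.001,0,0,0,0,0],[0,0,0,0,0,0]]]'
python3 rt.py
```

```text
time: 12.57
eef_pos: [483.6, -39.2, 88.6]
tool_rot: [-0.436, 0.557, -0.436, -0.557]
ft_force: [-1.0, 0.7, 2.8]
grip_width: 0.1
time: 12.73
eef_pos: [483.9, -39.1, 88.4]
tool_rot: [-0.436, 0.557, -0.436, -0.556]
ft_force: [-3.2, 0.7, 8.3]
grip_width: -0.1
t 12.73 F [-3.2  0.7  8.3] stand -10.7 -104.4 88.4 [[2.258, 28.388]]
```

```bash

python3 -m jog '[[[-0.0004,0,0,0,0,0],[0,-0.002,0,0,0,0],[0,-0.003,0,0,0,0],[0,-0.003,0,0,0,0]]]'; python3 rt.py
python3 -m jog '[[[0,-0.003,0,0,0,0],[0,-0.003,0,0,0,0],[0,-0.003,0,0,0,0],[0,0,0,0,0,0]]]'; python3 rt.py
```

```text
time: 13.37
eef_pos: [491.1, -37.5, 88.6]
tool_rot: [0.436, -0.556, 0.437, 0.557]
ft_force: [-4.5, -1.7, 9.1]
grip_width: -0.3
t 13.37 F [-4.5 -1.7  9.1] stand -18.1 -104.2 88.6 [[2.507, 35.851]]
time: 14.0
eef_pos: [500.6, -35.4, 88.7]
tool_rot: [-0.436, 0.557, -0.436, -0.556]
ft_force: [-1.9, -0.9, 7.4]
grip_width: -0.1
t 14.0 F [-1.9 -0.9  7.4] stand -27.8 -103.9 88.7 [[2.638, 27.607]]
```

```bash

python3 -m jog '[[[-0.006,0,0,0,0,0],[0,0.009,0,0,0,0],[0,0.009,0,0,0,0],[0.003,0,0,0,0,0],[0.002,0,0,0,0,0],[0,0,0,0,0,0],[0.0005,0,0,0,0,0],[0,0,0,0,0,0]]]'; python3 rt.py
```

```text
time: 14.97
eef_pos: [481.6, -39.3, 88.2]
tool_rot: [0.436, -0.556, 0.437, 0.558]
ft_force: [-4.6, 0.6, 6.6]
grip_width: -0.4
t 14.97 F [-4.6  0.6  6.6] stand -8.4 -104.8 88.2 [[2.633, 26.998]]
```

```bash

python3 -m jog '[[[0,-0.003,0,0,0,0],[0,-0.003,0,0,0,0],[0,0,0,0,0,0]]]'; python3 rt.py
python3 -m jog '[[[0,-0.003,0,0,0,0],[0,-0.003,0,0,0,0],[0,0,0,0,0,0]]]'; python3 rt.py
python3 -m jog '[[[0,-0.003,0,0,0,0],[0,-0.003,0,0,0,0],[0,0,0,0,0,0]]]'; python3 rt.py
```

```text
time: 15.52
eef_pos: [488.7, -37.9, 88.7]
tool_rot: [0.436, -0.556, 0.436, 0.557]
ft_force: [-1.3, 0.6, 7.4]
grip_width: 0.2
t 15.52 F [-1.3  0.6  7.4] stand -15.7 -104.4 88.7 [[2.776, 25.911]]
time: 16.07
eef_pos: [494.6, -36.6, 88.7]
tool_rot: [-0.436, 0.557, -0.436, -0.556]
ft_force: [-1.1, 0.5, 5.9]
grip_width: -0.3
t 16.07 F [-1.1  0.5  5.9] stand -21.7 -104.2 88.7 [[2.829, 30.607]]
time: 16.62
eef_pos: [500.5, -35.3, 88.7]
tool_rot: [-0.436, 0.557, -0.436, -0.556]
ft_force: [-1.9, -0.6, 6.2]
grip_width: -0.3
t 16.62 F [-1.9 -0.6  6.2] stand -27.7 -104.1 88.7 [[2.783, 25.13]]
```

Possibly past the peak; I'll stroke further to confirm before going back.

```bash

python3 -m jog '[[[-0.006,0,0,0,0,0],[0,0.009,0,0,0,0],[0,0.009,0,0,0,0],[0.003,0,0,0,0,0],[0.002,0,0,0,0,0],[0.0005,0,0,0,0,0],[0.0005,0,0,0,0,0],[0,0,0,0,0,0]]]'; python3 rt.py
python3 -m jog '[[[0,-0.003,0,0,0,0],[0,-0.003,0,0,0,0],[0,0,0,0,0,0]]]'; python3 rt.py
python3 -m jog '[[[0,-0.003,0,0,0,0],[0,-0.003,0,0,0,0],[0,0,0,0,0,0]]]'; python3 rt.py
python3 -m jog '[[[0,-0.003,0,0,0,0],[0,-0.003,0,0,0,0],[0,0,0,0,0,0]]]'; python3 rt.py
```

```text
time: 17.58
eef_pos: [481.6, -39.3, 88.2]
tool_rot: [0.436, -0.556, 0.437, 0.558]
ft_force: [-4.6, 0.5, 6.9]
grip_width: 0.1
t 17.58 F [-4.6  0.5  6.9] stand -8.5 -104.7 88.2 [[2.77, 25.095]]
time: 18.13
eef_pos: [488.9, -37.9, 88.7]
tool_rot: [-0.436, 0.557, -0.436, -0.556]
ft_force: [-2.0, 0.8, 6.7]
grip_width: 0.2
t 18.13 F [-2.   0.8  6.7] stand -15.8 -104.3 88.7 [[2.632, 27.302]]
time: 18.68
eef_pos: [494.8, -36.6, 88.7]
tool_rot: [-0.436, 0.557, -0.436, -0.556]
ft_force: [-2.2, 0.9, 5.1]
grip_width: 0.5
t 18.68 F [-2.2  0.9  5.1] stand -21.9 -104.2 88.7 [[2.586, 36.931]]
time: 19.23
eef_pos: [500.6, -35.2, 88.7]
tool_rot: [-0.436, 0.557, -0.436, -0.556]
ft_force: [-1.7, 0.5, 5.5]
grip_width: -0.1
t 19.23 F [-1.7  0.5  5.5] stand -27.9 -104.1 88.7 [[2.41, 27.449]]
```

Clear peak at about 2.83 rad, some 25 mm of rim back. Stroking back.

```bash

python3 -m jog '[[[0,0.003,0,0,0,0],[0,0.003,0,0,0,0],[0,0.003,0,0,0,0],[0,0,0,0,0,0]]]'; python3 rt.py
python3 -m jog '[[[0,0.003,0,0,0,0],[0,0.003,0,0,0,0],[0,0.003,0,0,0,0],[0,0,0,0,0,0]]]'; python3 rt.py
python3 -m jog '[[[-0.006,0,0,0,0,0],[0,-0.009,0,0,0,0],[0,-0.007,0,0,0,0],[0.003,0,0,0,0,0],[0.002,0,0,0,0,0],[0.0005,0,0,0,0,0],[0.0005,0,0,0,0,0],[0,0,0,0,0,0]]]'; python3 rt.py
```

```text
time: 19.87
eef_pos: [491.7, -37.7, 88.7]
tool_rot: [-0.436, 0.557, -0.436, -0.556]
ft_force: [1.6, 0.0, 4.1]
grip_width: 0.1
t 19.87 F [1.6 0.  4.1] stand -18.7 -103.9 88.7 [[2.586, 37.615]]
time: 20.5
eef_pos: [482.0, -39.9, 88.2]
tool_rot: [-0.436, 0.557, -0.436, -0.556]
ft_force: [1.4, -1.0, 6.7]
grip_width: -0.2
t 20.5 F [ 1.4 -1.   6.7] stand -8.7 -104.1 88.2 [[2.754, 30.335]]
time: 21.47
eef_pos: [498.1, -35.3, 88.7]
tool_rot: [0.436, -0.556, 0.436, 0.557]
ft_force: [-1.2, 1.1, 7.1]
grip_width: 0.1
t 21.47 F [-1.2  1.1  7.1] stand -25.4 -104.7 88.7 [[2.74, 33.534]]
```

```bash

python3 -m jog '[[[0,0.003,0,0,0,0],[0,0.003,0,0,0,0],[0,0,0,0,0,0]]]'; python3 rt.py
python3 -m jog '[[[0,0.002,0,0,0,0],[0,0.001,0,0,0,0],[0,0,0,0,0,0]]]'; python3 rt.py
```

```text
time: 22.02
eef_pos: [492.8, -37.0, 88.7]
tool_rot: [-0.437, 0.557, -0.436, -0.556]
ft_force: [1.9, 1.6, 5.9]
grip_width: 0.1
t 22.02 F [1.9 1.6 5.9] stand -19.9 -104.3 88.7 [[2.796, 29.158]]
time: 22.57
eef_pos: [490.1, -37.9, 88.7]
tool_rot: [-0.437, 0.557, -0.436, -0.556]
ft_force: [2.1, 1.3, 5.4]
grip_width: -0.1
t 22.57 F [2.1 1.3 5.4] stand -17.0 -104.1 88.7 [[2.825, 30.348]]
```

At the peak (2.825 vs 2.83). Lifting off straight up and checking.

```bash

python3 -m jog '[[[-0.004,0,0,0,0,0],[-0.015,0,0,0,0,0],[-0.03,0,0,0,0,0],[-0.03,0,0,0,0,0],[-0.03,0,0,0,0,0],[0,0,0,0,0,0],[0,0,0,0,0,0],[0,0,0,0,0,0]]]'; python3 rt.py
python3 - <<'E'
from h import *
t=cap("top"); s=cap("scene")
crop(t,200,120,260,160,3,"pics/end.png")
E
```

```text
time: 23.53
eef_pos: [487.8, -37.6, 195.3]
tool_rot: [0.436, -0.555, 0.437, 0.558]
ft_force: [-0.3, 0.0, 0.2]
grip_width: -0.3
t 23.53 F [-0.3  0.   0.2] stand -14.8 -104.9 195.3 [[2.83, 31.213]]
```

View pics/end.png

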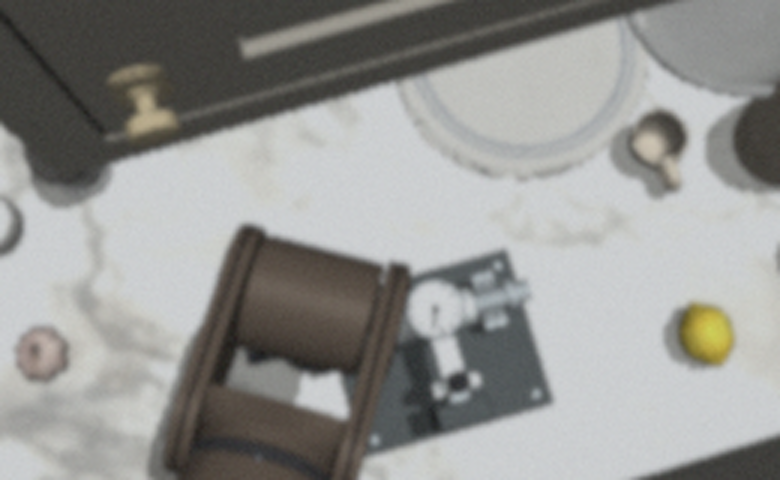

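The tool is clear of everything. The needle points near the column at (437,320), and the garlic (42,353), cup (657,140) and lemon (706,333) are where they started. Handing in.

```bash
python3 -c "
from bench import ctrl; ctrl.sign_off()"
```

```text
the job is handed in; nothing more can be done
```

The job is handed in at about 24 s of the 64 s allowed. By my readings, the drum's high spot is under the plunger and the plunger is resting on it. No verdict was reported.

**Gauge:** I lowered the head by its knob. The needle first came to about 3.0 rad, so I backed it off and let go at about 2.24 rad, roughly 9 mm of plunger. That is slightly short of the long mark (2.5 rad) but inside the 7 to 13 mm band.

**Finding the high spot:** I stroked the tyre with the shut fingertips. The readings between strokes showed 4 to 9 N downward and up to about 10 N in total, so a little above your 4 to 8 N at times. The needle rose from 2.25 to a peak of about 2.83 rad. It fell to 2.41 rad as I went past, so I stroked back to 2.825 rad.

**Last checks:**
- **Needle:** it read 2.83 rad with the tool lifted clear, the same as the peak.
- **Contact:** the wrist force was about 0, and the tool was 195 mm above the worktop.
- **Bystanders:** the garlic, cup and lemon looked unmoved in the last picture. I judged this by eye.

**One disagreement:** adding the head's drop to the needle reading, taken just after the head was lowered, gave a drum top of 87 to 88 mm. That is above the possible 86 mm, probably because the grip pulled the head down a little as it closed. I therefore relied on the needle's peak and never measured the 85.4 mm tip height directly.

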